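Shut and latch the culture chamber

ROBOT

A 6-joint arm with a two-finger parallel gripper is mounted at the origin on the work surface. World frame = base frame: x ahead of the robot, y to its left, z up, the work surface at z = 0. Lengths are in m, angles in rad, forces in N, time in s.
With the tool pointing down it reaches from about 0.375 to 0.975 m from the base axis. Payload 3.8 kg.
Tool frame: the origin (TCP) lies at the very end of the fingers, on their centre line; the grasp point (between the pads) lies 19 mm behind it; z points along the fingers, y is the direction in which the jaws open and shut (so a half turn about z gives the same grasp; the last joint's range is limited). The gripper opens to 88 mm and grips with 3 to 60 N. Pads are 18 mm wide; open, the fingers measure 123 mm over their backs; the gripper's body (75 mm by 187 mm) begins 45 mm behind the grasp point.
Start: joints at [-1.376, 0.264, 1.604, -0, 1.274, -0.037], TCP at [0.155, -0.657, 0.239] pointing down, gripper open.
Joint ranges: [-2.63, 2.63], [-0.94, 2.18], [0.31, 2.57], [-1.31, 4.45], [0, 2.66], [-2.55, 2.55]. Speed limits (rad/s): [2.57, 2.57, 3.14, 3.14, 3.14, 3.14].

INTERFACE

Orientations are given as a 3x3 rotation matrix whose columns are the frame's x, y, z axes.
In Python, from bench import observe, capture, camera_model, hand_in gives the robot as it stands. The module is installed in compiled form; this text tells all that it offers.
- The arm moves only by the shell command python3 -m pendant 'ROWS'. ROWS is JSON, a list of rows, each an object of numbers: "dx", "dy", "dz": the shift along the world's x, y, z in mm; "ax", "ay", "az": the turn, a rotation vector about the world's x, y, z in rad; "claw": the closure, from -1 (fully open) to 1 (shut). In form: [{"dx": .., "dy": .., "dz": .., "ax": .., "ay": .., "az": .., "claw": ..}, ...]. A call has 1 to 5 rows; each row shifts and turns the pose as measured when the row begins; what a row does not reach is not made up. A row lasts 1/12 s, in which the tool goes at most 41.7 mm and 7.16 degrees, less where a joint would pass 70% of its speed; a pose out of reach is approached as far as the arm can. A call is refused whole if a number of a shift passes 41.7 or a number of a turn 0.125, either way. A call with a gripper value outside its range is refused whole. The fingers move at their own pace and stop on an object; the grip force is fixed at half the most. Time passes only in rows, so rows that do not move let the fingers close. It gives the time, the measured TCP pose, the force and the opening at its end, in the units of the state.
- observe(): the state, without advancing time (a new reading comes with each control period).
- capture(name): name is "side" or "top" or "wrist"; returns the picture (400x640x3 uint8, red, green, blue); there is no depth.
- camera_model(name): a dict with "fx", "fy", "cx", "cy" (pixels), "dist" ([k1, k2, p1, p2, k3] as OpenCV has them; the pictures are not rectified), "extrinsics" (4x4, takes a point from world to camera coordinates). Camera axes: x right, y down, z forward; pixel columns grow to the right and rows downward; lengths in m; the calibration is good to about 2 mm. A picture is of the moment at which its call begins: read the wrist's pose just before it. camera_model takes no time and is no camera call; for the wrist camera it gives the pose at the moment of the call.
- hand_in(): hands the job in, once; it reports no verdict.
The state is a dict: "time": time; "joint_pos": joint angles; "qd": joint speeds; "effort": joint torques, N m; "position": TCP position; "eef_rot": TCP orientation; "contact_force": force on the tool from outside, world axes, zero at the start; "ft_torque": the same for the moment, N m; "grip_width": finger opening in m.
Only numpy, scipy, OpenCV 4.12 (cv2) and the standard library are available. Lean on these libraries where they do the work, as an engineer would, in place of code of your own. Each camera call takes 0.05 s, during which the arm holds its last target. There are 200 camera calls.

TASK

Shut the lid of the white culture chamber, hook the wire loop of its draw latch under the steel hook on the lid, and press the red lever down over centre until it lies flat and the loop is pulled tight. Let go, and do not push away or knock over the flasks and other things standing about.

Things in the scene. Friction and masses are not known exactly. Their poses are not given: they have to be found in the camera images.
- chamber: The fixed white chamber, 200 mm (x) by 380 mm (y); its place and yaw vary. Origin at the centre of its underside, x away from the robot, y towards the lid's hinge, z up. ALL coordinates (x, y, z) in these texts are in its frame, in mm. At y below -50 a solid ledge, top at z 85, carries the latch; the rest is an open compartment, rim at z 70, under the lid.
- light_bar (a point): Middle of the underside, (-40, 0, 329), of the chamber's light bar, 22 mm wide (x), 380 long (y), top at z 358, on posts at x 85, y +-178. It is over the latch: an upright tool would strike it. Lean the tool's upper end towards the chamber's front (-x) by about 40 degrees.
- lid (a joint): Lid angle, rad: 0 shut, starts open, stop at 0.9. White frame with clear pane, 12 mm thick, 190 mm (x) by 205; hinge line along x at y 165, z 70 (the lid's underside). Shut it spans y -45 to 160, top at z 82. Stiff hinge: it stays where it is left; a push of about 3 to 6 N on top near its free edge shuts it.
- lid_press (a point): Point on the lid's upper face, good for pushing it down: x -75, 135 mm from the hinge line; (-75, 30, 82) when shut.
- keeper (a joint): How far the sprung steel hook (keeper) on the lid is drawn towards -y by the loop, in m: 0 free, about 0.003 to 0.004 latched, stop at 0.009. Spring 6 N per mm.
- hook_seat (a point): Where the centre of the loop's crossbar sits in the hook: (0, -10, 115) with the lid shut. The hook is 44 mm wide (x). From this point, in y and z: upright plate y -13 to -5, top z 24; lip on it y -13 to 6, z 16 to 24; flat floor at z -9, y -13 to 35. Open towards +y.
- hook_lip (a point): Upper free edge of the hook's lip, 6 mm in y and 24 mm in z from the seat. To hook the loop, carry the crossbar over this lip, lower it beyond (its centre 12 mm or more in y past the seat) until between floor and lip, and draw it back towards -y under the lip.
- lever (a joint): Red lever's angle, rad: 0 closed, flat, pointing to -y; 1.57 upright; 2.4 (stop) leaning to +y. It moves the loop's pin too. Stays where it is left (friction 0.12 N m). With the loop hooked it is closed with 2 to 6 N at its end, pushed towards -y and then down; the loop tightens over the last 0.9 rad, dead centre is near 0.2 rad, and beyond it the lever stays down.
- lever_pivot (a point): The lever's pivot, axis along x, at (0, -95, 120).
- lever_end (a point): Middle of the round bar (12 mm thick, 44 mm along x) on the lever's free end, 71 mm from the pivot. The lever's plate is 40 mm wide (x), 6 mm thick, its mid-plane through the pivot.
- loop (a joint): Wire loop's angle on the lever, rad. The direction from the loop's pin to its crossbar in the y-z plane, from +y towards +z, is (loop - lever). Swings about its pin, stays where it is left (friction 0.05 N m), never strikes the lever. Starts standing up, leaning back over the lever, out of the lid's way.
- loop_pin (a point): Middle of the loop's pin, along x, carried by the lever 20 mm from the lever's pivot: seen from there it lies in the direction (3.351 - lever angle) rad from +y towards +z.
- loop_bar (a point): Middle (x 0) of the loop's steel crossbar, 10 mm thick, along x, 100.5 mm from the loop's pin. The loop's two legs, 7 mm thick, are at x +-33.
- loop_grip (a point): Middle of the blue grip, a round bar 12 mm thick on the end of the crossbar, in line with it, reaching from x -40 to -107; this point is at x -75. Close the fingers on it along the chamber's y; it can turn between the fingers.
- flask_ledge: Small pink-capped flask, 40 mm wide, 80 mm tall, on the ledge behind the latch; origin at the centre of its base. Bystander.
- dishes: Stack of dishes, 48 mm wide, 45 mm tall, on the ledge behind the latch; origin at the centre of its base. Bystander.
- flask_a: Pink-capped flask, 64 mm wide, 130 mm tall, on the bench; origin at the centre of its base. Bystander.
- flask_b: Another like flask_a. Bystander.
- media: Blue-capped bottle, 80 mm wide, 170 mm tall; origin at the centre of its base. Bystander.
- beaker: Glass beaker, 70 mm wide, 90 mm tall; origin at the centre of its base. Bystander.
- tip_box: Green box, 85 x 120 x 60 mm; origin under its centre. Bystander.

How it is judged:
By the outcome, as a careful person would: the job done as asked, in the order asked, and still so for the second after the job is handed in, with the robot touching nothing.
It also fails if it takes over 59 s, if anything falls off the work surface, if the arm or the gripper's body presses on something with over 40 N, if the wrist force passes 120 N, or if a joint passes its speed limit or range.

## Working session

There is one attempt and no reset: what is moved stays moved. The work goes in short steps, Python scripts to look and compute and a shell command to move; the robot and the scene stay as the last step left them, time stands still between calls to the robot, and variables do not carry over. Pictures are saved under pics/ and viewed, about 8 in all and at most 12, crops included, and the job is handed in when it is done.

```bash
mkdir -p pics; python3 - <<'E'
from bench import *
import cv2,numpy as np
s=observe();print(s['time'],s['position'],s['eef_rot'])
for n in ['side','top']:
    im=capture(n);cv2.imwrite(f'pics/{n}0.png',im[...,::-1])
    m=camera_model(n);print(n,m['fx'],m['dist']);E=np.array(m['extrinsics']);print(-E[:3,:3].T@E[:3,3],E[:3,:3].round(2).tolist())
E
```

```text
0.0 [ 0.1549347  -0.65627267  0.23741441] [[ 9.73258260e-01  2.29713305e-01 -3.96866160e-04]
 [ 2.29713624e-01 -9.73255924e-01  2.13492217e-03]
 [ 1.04167687e-04 -2.16899620e-03 -9.99997642e-01]]
side 504.367096987623 [-0.05736631  0.          0.          0.          0.        ]
[ 1.46798418 -0.60472945  1.15074128] [[0.57, 0.82, -0.01], [0.53, -0.38, -0.75], [-0.62, 0.43, -0.66]]
top 428.0176772867151 [-0.06074036  0.          0.          0.          0.        ]
[ 0.4423624  -0.00218265  1.44223624] [[-0.0, -1.0, -0.01], [-0.99, 0.01, -0.11], [0.11, 0.01, -0.99]]
```

View pics/top0.png

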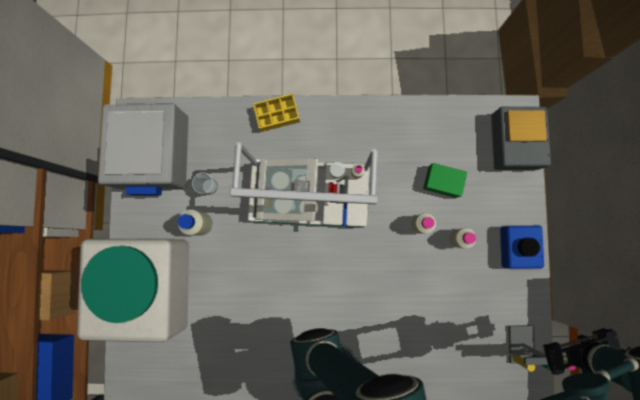

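View pics/side0.png

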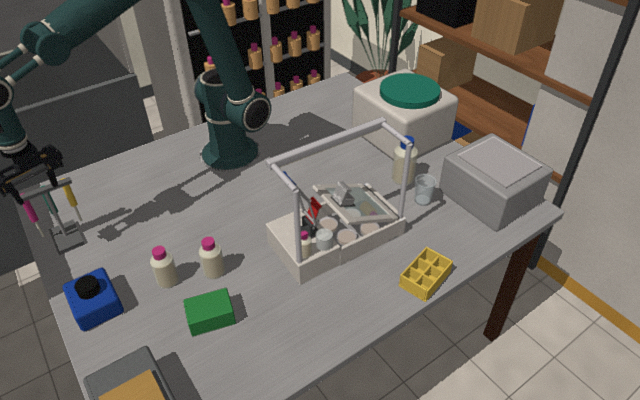

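```bash
cat > h.py <<'E'
import numpy as np, cv2
from bench import *
def cam(n):
    m=camera_model(n);K=np.array([[m['fx'],0,m['cx']],[0,m['fy'],m['cy']],[0,0,1]]);return K,np.array(m['dist']),np.array(m['extrinsics'])
def ray(n,uv,c=None):
    K,d,E=c or cam(n);p=cv2.undistortPoints(np.array([[uv]],float),K,d)[0,0]
    R=E[:3,:3];return -R.T@E[:3,3],R.T@np.array([*p,1])
def onz(n,uv,z,c=None):
    o,v=ray(n,uv,c);return o+v*(z-o[2])/v[2]
def tri(obs):
    A=np.zeros((3,3));b=np.zeros(3)
    for o,v in obs:
        v=v/np.linalg.norm(v);P=np.eye(3)-np.outer(v,v);A+=P;b+=P@o
    return np.linalg.solve(A,b)
def proj(n,X,c=None):
    K,d,E=c or cam(n);return cv2.projectPoints(np.array(X,float).reshape(-1,3),cv2.Rodrigues(E[:3,:3])[0],E[:3,3],K,d)[0][:,0]
E
python3 - <<'E'
import cv2
a=cv2.imread('pics/top0.png')[130:240,220:400]
b=cv2.imread('pics/side0.png')[115:285,255:425]
cv2.imwrite('pics/top_z.png',cv2.resize(a,None,fx=4.4,fy=4.4,interpolation=cv2.INTER_CUBIC))
cv2.imwrite('pics/side_z.png',cv2.resize(b,None,fx=3.5,fy=3.5,interpolation=cv2.INTER_CUBIC))
E
```

```text
(no output)
```

View pics/top_z.png

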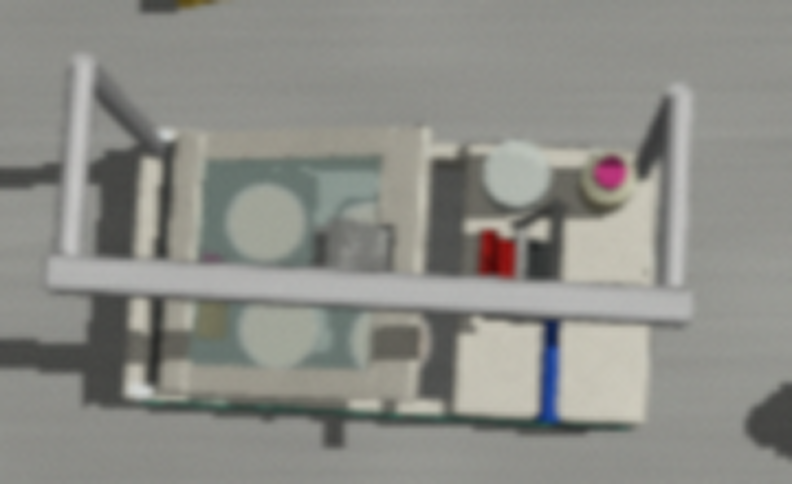

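View pics/side_z.png

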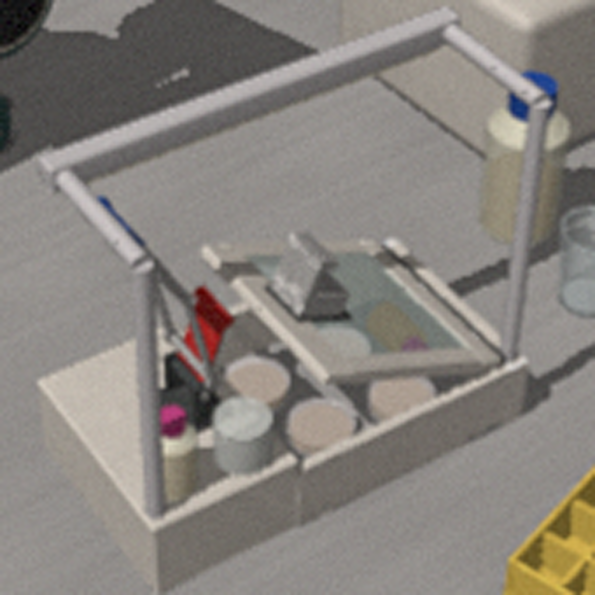

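```bash
cat >> h.py <<'E'
def Rz(a): c,s=np.cos(a),np.sin(a);return np.array([[c,-s,0],[s,c,0],[0,0,1]])
T=lambda u,v:(220+u/4.4-.4,130+v/4.4-.4)
S=lambda u,v:(255+u/3.5-.4,115+v/3.5-.4)
def w(C,p): return np.array([C[0],C[1],0])+Rz(C[2])@(np.array(p,float)/1000)
def loc(C,X): return Rz(C[2]).T@(np.array(X)-[C[0],C[1],0])*1000
E
python3 - <<'E'
from h import *
from scipy.optimize import least_squares
ob=[('top',T(48,272),(-40,190,358)),('top',T(692,307),(-40,-190,358)),('top',T(642,422),(-100,-190,85)),
('side',S(155,520),(100,-190,85)),('side',S(160,592),(100,-190,0)),('side',S(40,383),(-100,-190,85)),('side',S(525,362),(100,190,70))]
f=lambda C:np.concatenate([proj(n,w(C,p))[0]-uv for n,uv,p in ob])
r=least_squares(f,[.5,0,0],loss='soft_l1');C=r.x;print(C.tolist(),f(C).reshape(-1,2).round(1).tolist())
g0=tri([ray('top',T(549,370)),ray('side',S(118,222))]);print('grip approx',loc(C,g0))
# grip on plane x=-75 from top
for uv in [T(551,325),T(549,370),T(548,418)]:
  for z in (200,220,240): print(uv,z,loc(C,onz('top',uv,z/1000)).round())
# lid free edge corner top outer: top(430,128), side? 
print('lidcorner',loc(C,tri([ray('top',T(430,128)),ray('side',S(330,378))])))
o,v=ray('top',T(430,128))
for x in(95,):
  oo,vv=loc(C,o),Rz(C[2]).T@v; t=(x-oo[0])/vv[0]; print((oo+vv*t))
# lever end : side red top (205,290)
print('lever end',loc(C,tri([ray('top',T(482,262)),ray('side',S(203,292))])))
for n,b in (('dish',T(516,205)),): print(loc(C,onz('top',b,.130)))
print('flask',loc(C,onz('top',T(610,172),.165)))
E
```

```text
[0.5988926390788121, 0.05854575243510009, -0.055732345242273926] [[-2.0, 0.3], [-0.0, -0.2], [0.7, 0.9], [0.0, 2.7], [-0.3, 1.5], [-0.7, -1.4], [1.6, -0.2]]
grip approx [ -74.18952396 -114.64163913  243.32483653]
(344.82727272727277, 203.46363636363637) 200 [ -41. -115.  200.]
(344.82727272727277, 203.46363636363637) 220 [ -43. -114.  220.]
(344.82727272727277, 203.46363636363637) 240 [ -44. -114.  240.]
(344.3727272727273, 213.69090909090906) 200 [ -71. -115.  200.]
(344.3727272727273, 213.69090909090906) 220 [ -72. -114.  220.]
(344.3727272727273, 213.69090909090906) 240 [ -73. -114.  240.]
(344.1454545454545, 224.6) 200 [-102. -116.  200.]
(344.1454545454545, 224.6) 220 [-103. -115.  220.]
(344.1454545454545, 224.6) 240 [-104. -114.  240.]
lidcorner [ 95.85453297 -25.28216627 160.59890755]
[ 95.         -26.71735813 160.71066579]
lever end [ -4.14016116 -72.64450433 200.8749203 ]
[ 48.90614181 -89.10285374 130.        ]
flask [  69.62524937 -151.92956717  165.        ]
```

```bash
cat >> h.py <<'E'
from scipy.spatial.transform import Rotation as RR
C=[0.5989,0.0585,-0.0557]
def plan(p,lean=40):
    "remaining world shift (mm) and turn to put TCP at chamber point p"
    s=observe();a=np.radians(lean);M=Rz(C[2])
    y=M@[0,-1,0];z=M@[np.sin(a),0,-np.cos(a)];R=np.c_[np.cross(y,z),y,z]
    r=RR.from_matrix(R@np.array(s['eef_rot']).T).as_rotvec()
    print('t',round(s['time'],2),'loc',loc(C,s['position']).round(1),'F',np.round(Rz(C[2]).T@s['contact_force'],1),'grip',round(s['grip_width']*1000,1),'shift',((w(C,p)-s['position'])*1000).round(1),'turn',r.round(3))
if __name__=='__main__':
    import sys;a=[float(v) for v in sys.argv[1:]];plan(a[:3],*a[3:])
E
python3 h.py -200 45 300
```

```text
t 0.1 loc [-403.5 -738.4  237.6] F [-0.4  0.1  0.5] grip 88.3 shift [246.8 770.9  62.4] turn [ 0.06  -0.698 -0.276]
```

```bash
python3 -m pendant '[{"dz":30,"dx":5,"dy":15,"claw":1},{"dz":30,"dx":10,"dy":30,"ay":-0.05,"az":-0.02,"claw":1},{"dx":12,"dy":36,"ay":-0.06,"az":-0.02,"claw":1},{"dx":12,"dy":38,"ay":-0.06,"az":-0.02,"claw":1},{"dx":12,"dy":38,"ay":-0.06,"az":-0.02,"claw":1}]'; python3 h.py -200 45 300
```

```text
t 0.1 loc [-403.5 -738.4  237.6] F [-0.4  0.1  0.5] grip 88.3 shift [246.8 770.9  62.4] turn [ 0.06  -0.698 -0.276]validation failed for argument at $[0]...
```

```bash
python3 -m pendant '[{"dx":5,"dy":15,"dz":30,"ax":0,"ay":0,"az":0,"claw":1},{"dx":10,"dy":30,"dz":30,"ax":0,"ay":-0.05,"az":-0.02,"claw":1},{"dx":12,"dy":36,"dz":0,"ax":0,"ay":-0.06,"az":-0.02,"claw":1},{"dx":12,"dy":38,"dz":0,"ax":0,"ay":-0.06,"az":-0.02,"claw":1},{"dx":12,"dy":38,"dz":0,"ax":0,"ay":-0.06,"az":-0.02,"claw":1}]'; echo; python3 h.py -200 45 300
```

```text
time: 0.52
position: [0.2074, -0.4987, 0.2935]
eef_rot: [[0.961, 0.144, 0.234], [0.149, -0.989, -0.001], [0.231, 0.036, -0.972]]
contact_force: [0.8, 0.3, 0.2]
grip_width: 0.057

t 0.52 loc [-359.8 -578.1  293.5] F [0.8 0.3 0.2] grip 57.0 shift [194.3 613.2   6.5] turn [ 0.056 -0.463 -0.189]
```

Tracks well.

```bash
python3 -m pendant '[{"dx":12,"dy":39,"dz":2,"ax":0,"ay":-0.04,"az":-0.02,"claw":1},{"dx":12,"dy":39,"dz":2,"ax":0,"ay":-0.04,"az":-0.02,"claw":1},{"dx":12,"dy":39,"dz":2,"ax":0.01,"ay":-0.04,"az":-0.02,"claw":1},{"dx":12,"dy":39,"dz":0,"ax":0.01,"ay":-0.04,"az":-0.02,"claw":1},{"dx":12,"dy":39,"dz":0,"ax":0.01,"ay":-0.04,"az":-0.02,"claw":1}]'
python3 -m pendant '[{"dx":12,"dy":39,"dz":0,"ax":0,"ay":-0.04,"az":-0.02,"claw":1},{"dx":12,"dy":39,"dz":0,"ax":0,"ay":-0.04,"az":-0.02,"claw":1},{"dx":12,"dy":39,"dz":0,"ax":0.01,"ay":-0.04,"az":-0.02,"claw":1},{"dx":12,"dy":39,"dz":0,"ax":0.01,"ay":-0.04,"az":-0.02,"claw":1},{"dx":12,"dy":39,"dz":0,"ax":0.01,"ay":-0.04,"az":-0.01,"claw":1}]' >/dev/null; echo; python3 h.py -200 45 300
```

```text
time: 0.93
position: [0.2671, -0.2981, 0.2969]
eef_rot: [[0.902, 0.029, 0.431], [0.035, -0.999, -0.005], [0.431, 0.019, -0.902]]
contact_force: [0.0, 0.0, 1.3]
grip_width: 0.0236

t 1.35 loc [-262.9 -175.5  293.2] F [-25.6   8.1  26.5] grip 0.6 shift [ 75.1 216.6   6.8] turn [-0.029 -0.048  0.02 ]
```

```bash
python3 - <<'E'
from h import *
s=observe();print(s['contact_force'],s['joint_pos'],s['effort'],s['ft_torque'],np.array(s['qd']).round(2))
a=capture('top')[130:330,180:480];b=capture('side')[60:300,120:420]
s=observe();print(s['contact_force'],np.array(s['qd']).round(2))
cv2.imwrite('pics/c1.png',np.vstack([cv2.resize(a,None,fx=1.6,fy=1.4),cv2.resize(b,None,fx=1.6,fy=1.3)])[...,::-1])
E
```

```text
[-25.06542777   9.54166487  26.46217156] [-0.82041856 -0.94525223  2.49110004  0.48395692  1.14819174  0.73518131] [-10.36948264  -2.15533599 -38.90944004   2.39812195  -1.34365205
  -2.33445436] [-0.30464893 -0.39795644 -0.05818176] [ 1.89 -0.03  0.16 -0.32 -0.31  2.01]
[-0.01363069 -0.11113296  0.36173018] [-0.18  0.01 -0.05 -0.02 -0.   -0.15]
```

View pics/c1.png

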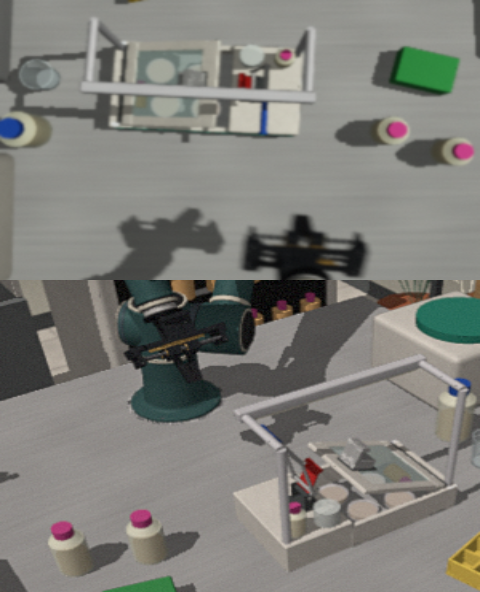

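```bash
python3 -m pendant '[{"dx":25,"dy":0,"dz":0,"ax":0,"ay":0,"az":0,"claw":1},{"dx":30,"dy":0,"dz":0,"ax":0,"ay":0,"az":0,"claw":1},{"dx":30,"dy":15,"dz":0,"ax":0,"ay":0,"az":0,"claw":1},{"dx":15,"dy":30,"dz":0,"ax":0,"ay":0,"az":0,"claw":1},{"dx":0,"dy":35,"dz":0,"ax":0,"ay":0,"az":0,"claw":1}]' >/dev/null;  python3 h.py -170 42 290; python3 -c "
from h import *
print(observe()['joint_pos'])"
```

```text
t 1.87 loc [-163.6  -93.   290.4] F [-1.6  0.8 -0.3] grip 0.4 shift [  1.1 135.2  -0.4] turn [-0.023 -0.048  0.013]
[-0.18341396 -0.71852929  2.42105607  0.11825617  0.79804176  1.40889864]
```

```bash
python3 -m pendant '[{"dx":0,"dy":35,"dz":0,"ax":-0.005,"ay":-0.01,"az":0,"claw":1},{"dx":0,"dy":35,"dz":-10,"ax":-0.005,"ay":-0.01,"az":0,"claw":1},{"dx":10,"dy":35,"dz":-20,"ax":-0.005,"ay":-0.01,"az":0,"claw":1},{"dx":20,"dy":30,"dz":-35,"ax":-0.005,"ay":-0.01,"az":0,"claw":1},{"dx":35,"dy":0,"dz":-35,"ax":0,"ay":0,"az":0,"claw":1}]' >/dev/null;  python3 h.py -75 42 150
```

```text
t 2.28 loc [-113.4   19.7  218.6] F [ 0.7 -0.3  0.1] grip 0.2 shift [ 39.6  20.2 -68.6] turn [-0.009  0.001  0.009]
```

```bash
python3 -m pendant '[{"dx":25,"dy":15,"dz":-20,"ax":0,"ay":0,"az":0,"claw":1},{"dx":15,"dy":5,"dz":-25,"ax":0,"ay":0,"az":0,"claw":1},{"dx":0,"dy":0,"dz":-20,"ax":0,"ay":0,"az":0,"claw":1},{"dx":0,"dy":0,"dz":-10,"ax":0,"ay":0,"az":0,"claw":1}]' >/dev/null;  python3 h.py -75 42 135
python3 -m pendant '[{"dx":0,"dy":0,"dz":-12,"ax":0,"ay":0,"az":0,"claw":1},{"dx":0,"dy":-1,"dz":-8,"ax":0,"ay":0,"az":0,"claw":1},{"dx":0,"dy":-2,"dz":-8,"ax":0,"ay":0,"az":0,"claw":1}]' >/dev/null;  python3 h.py -75 30 90
```

```text
t 2.62 loc [-71.2  45.4 138. ] F [-2.  -2.   4.4] grip 0.6 shift [-4.  -3.2 -3. ] turn [-0.008 -0.003 -0.003]
t 2.87 loc [-69.2  35.4 113.8] F [-0.9  2.9  3.2] grip 0.3 shift [ -6.1  -5.  -23.8] turn [-0.012 -0.016 -0.013]
```

```bash
python3 -m pendant '[{"dx":-2,"dy":-2,"dz":-8,"ax":0,"ay":0,"az":0,"claw":1},{"dx":-2,"dy":-2,"dz":-8,"ax":0,"ay":0,"az":0,"claw":1}]' >/dev/null;  python3 h.py -75 30 90
python3 -m pendant '[{"dx":0,"dy":-2,"dz":-5,"ax":0,"ay":0,"az":0,"claw":1},{"dx":0,"dy":0,"dz":-3,"ax":0,"ay":0,"az":0,"claw":1}]' >/dev/null;  python3 h.py -75 30 88
```

```text
t 3.03 loc [-70.6  27.9 102.7] F [1.6 1.4 2.6] grip 0.9 shift [ -4.3   2.3 -12.7] turn [-0.018 -0.018 -0.017]
t 3.2 loc [-70.4  23.   96.2] F [-0.6  2.3  2.6] grip 0.4 shift [-4.2  7.2 -8.2] turn [-0.021 -0.02  -0.018]
```

```bash
python3 -m pendant '[{"dx":0,"dy":4,"dz":-7,"ax":0,"ay":0,"az":0,"claw":1},{"dx":0,"dy":3,"dz":-5,"ax":0,"ay":0,"az":0,"claw":1}]' >/dev/null;  python3 h.py -75 30 88
python3 -m pendant '[{"dx":0,"dy":2,"dz":-4,"ax":0,"ay":0,"az":0,"claw":1},{"dx":0,"dy":0,"dz":-2,"ax":0,"ay":0,"az":0,"claw":1}]' >/dev/null;  python3 h.py -75 30 85
```

```text
t 3.37 loc [-70.6  24.4  89.3] F [ 0.8 -2.1  2.6] grip 0.6 shift [-4.1  5.8 -1.3] turn [-0.024 -0.029 -0.021]
t 3.53 loc [-69.8  24.1  86.9] F [-23.2   1.4  29.2] grip 0.8 shift [-4.9  6.1 -1.9] turn [-0.026 -0.031 -0.022]
```

```bash
python3 -m pendant '[{"dx":-5,"dy":0,"dz":12,"ax":0,"ay":0,"az":0,"claw":1},{"dx":-15,"dy":0,"dz":30,"ax":-0.01,"ay":-0.015,"az":-0.01,"claw":1},{"dx":-15,"dy":0,"dz":35,"ax":-0.01,"ay":-0.015,"az":-0.01,"claw":1},{"dx":-15,"dy":0,"dz":38,"ax":0,"ay":0,"az":0,"claw":1},{"dx":-10,"dy":0,"dz":38,"ax":0,"ay":0,"az":0,"claw":1}]' >/dev/null
python3 -m pendant '[{"dx":-5,"dy":-10,"dz":35,"ax":0,"ay":0,"az":0,"claw":-1},{"dx":0,"dy":-30,"dz":20,"ax":0,"ay":0,"az":0,"claw":-1},{"dx":0,"dy":-35,"dz":0,"ax":0,"ay":0,"az":0,"claw":-1},{"dx":0,"dy":-35,"dz":0,"ax":0,"ay":0,"az":0,"claw":-1},{"dx":0,"dy":-20,"dz":0,"ax":0,"ay":0,"az":0,"claw":-1}]' >/dev/null;python3 h.py -125 -114 300
```

```text
t 4.37 loc [-140.2  -93.3  295.4] F [ 0.7 -0.9 -0.2] grip 31.4 shift [ 14.  -21.5   4.6] turn [-0.002 -0.016 -0.022]
```

```bash
python3 -m pendant '[{"dx":5,"dy":-18,"dz":3,"ax":0,"ay":-0.01,"az":-0.02,"claw":-1},{"dx":5,"dy":-3,"dz":2,"ax":0,"ay":0,"az":0,"claw":-1},{"dx":0,"dy":0,"dz":0,"ax":0,"ay":0,"az":0,"claw":-1},{"dx":0,"dy":0,"dz":0,"ax":0,"ay":0,"az":0,"claw":-1}]' >/dev/null;python3 h.py -125 -114 300
python3 - <<'E'
from h import *
c=cam('wrist');a=capture('wrist');np.save('pics/w.npy',np.array([0]));cv2.imwrite('pics/w2.png',a[...,::-1])
import pickle;pickle.dump(c,open('wc.pkl','wb'))
b=capture('side');cv2.imwrite('pics/s2.png',b[...,::-1])
hsv=cv2.cvtColor(a,cv2.COLOR_RGB2HSV);m=cv2.inRange(hsv,(105,150,60),(130,255,255))
n,l,st,ce=cv2.connectedComponentsWithStats(m);print([(s.tolist(),k.round(1).tolist()) for s,k in zip(st[1:],ce[1:]) if s[4]>60])
E
```

```text
t 4.7 loc [-130.1 -118.3  298.9] F [-0.   0.5 -0.9] grip 58.2 shift [5.3 4.  1.1] turn [-0.003 -0.008  0.006]
[([309, 183, 19, 57, 659], [318.3, 216.0])]
```

View pics/w2.png

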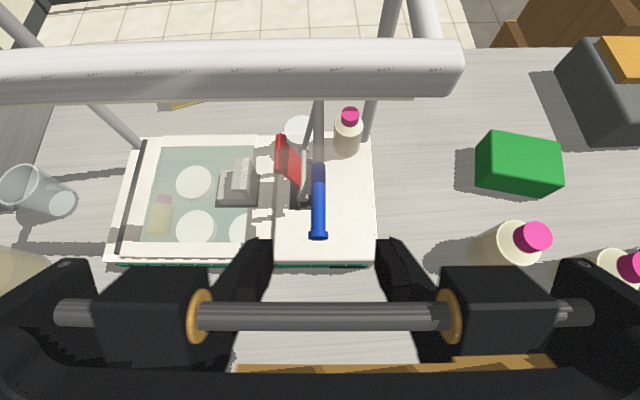

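```bash
python3 - <<'E'
from h import *
import pickle
c=pickle.load(open('wc.pkl','rb'))
def atx(n,uv,x,c=None):
    o,v=ray(n,uv,c);o=loc(C,o);v=Rz(C[2]).T@v;return (o+v*(x-o[0])/v[0]).round(1)
print('wrist end',atx('wrist',(319,235.5),-107,c),'inner',atx('wrist',(318.5,170),-40,c))
# chamber checks: ledge front corner
print('ledge corner',loc(C,onz('wrist',(375.5,261),.085,c)).round(1),'exp -100,-190', loc(C,onz('wrist',(371,136),.085,c)).round(1),'exp 100')
print('lid front corner', loc(C,onz('wrist',(106,257),.082,c)).round(1))
b=cv2.imread('pics/s2.png');hsv=cv2.cvtColor(b,cv2.COLOR_BGR2HSV);m=cv2.inRange(hsv,(105,120,40),(130,255,255))[140:220,260:330]
n,l,st,ce=cv2.connectedComponentsWithStats(m);print([(s.tolist(),(k+[260,140]).round(1).tolist()) for s,k in zip(st[1:],ce[1:]) if s[4]>5])
# hook top lip
for uv in [(233,160),(252,160)]: print('hook', loc(C,onz('wrist',uv,.139,c)).round(1))
E
```

```text
wrist end [-107.  -114.7  243.8] inner [ -40.  -113.7  223.3]
ledge corner [-102. -185.   85.] exp -100,-190 [  87.8 -191.4   85. ] exp 100
lid front corner [-96.5 175.6  82. ]
[]
hook [ 17.7  -2.9 139. ]
hook [ 17.4 -27.3 139. ]
```

```bash
python3 -m pendant '[{"dx":15,"dy":0,"dz":-16,"ax":0,"ay":0,"az":0,"claw":-1},{"dx":18,"dy":0,"dz":-20,"ax":0,"ay":0,"az":0,"claw":-1},{"dx":18,"dy":0,"dz":-20,"ax":0,"ay":0,"az":0,"claw":-1}]' >/dev/null;python3 h.py -66 -114.5 229
```

```text
t 5.05 loc [ -76.3 -111.3  248.6] F [ 0.1 -0.2  0.6] grip 86.4 shift [ 10.1  -3.8 -19.6] turn [-0.     0.004 -0.001]
```

```bash
python3 -m pendant '[{"dx":7,"dy":-3,"dz":-12,"ax":0,"ay":0,"az":0,"claw":-1},{"dx":3,"dy":-1,"dz":-6,"ax":0,"ay":0,"az":0,"claw":-1},{"dx":0,"dy":0,"dz":0,"ax":0,"ay":0,"az":0,"claw":-1}]' >/dev/null;python3 h.py -66 -114.5 229
python3 -m pendant '[{"dx":0,"dy":0,"dz":0,"ax":0,"ay":0,"az":0,"claw":0.8},{"dx":0,"dy":0,"dz":0,"ax":0,"ay":0,"az":0,"claw":0.8},{"dx":0,"dy":0,"dz":0,"ax":0,"ay":0,"az":0,"claw":0.8},{"dx":0,"dy":0,"dz":0,"ax":0,"ay":0,"az":0,"claw":0.8},{"dx":0,"dy":0,"dz":0,"ax":0,"ay":0,"az":0,"claw":0.8}]' >/dev/null;python3 h.py -66 -114.5 229
```

```text
t 5.3 loc [ -66.9 -109.1  222.7] F [-1.1  0.7  0.1] grip 87.8 shift [ 0.6 -5.5  6.3] turn [-0.003 -0.006 -0.011]
t 5.72 loc [ -67.2 -106.8  225.2] F [ 0.1  0.3 -0.6] grip 56.8 shift [ 0.8 -7.8  3.8] turn [-0.003 -0.004 -0.015]
```

```bash
python3 -m pendant '[{"dx":0,"dy":-7,"dz":3,"ax":0,"ay":0,"az":0,"claw":1},{"dx":0,"dy":0,"dz":0,"ax":0,"ay":0,"az":0,"claw":1},{"dx":0,"dy":0,"dz":0,"ax":0,"ay":0,"az":0,"claw":1},{"dx":0,"dy":0,"dz":0,"ax":0,"ay":0,"az":0,"claw":1},{"dx":0,"dy":0,"dz":0,"ax":0,"ay":0,"az":0,"claw":1}]' >/dev/null;python3 h.py -66 -114.5 229
python3 -m pendant '[{"dx":0,"dy":0,"dz":0,"ax":0,"ay":0,"az":0,"claw":1},{"dx":0,"dy":0,"dz":0,"ax":0,"ay":0,"az":0,"claw":1}]' >/dev/null;python3 h.py -66 -114.5 229
```

```text
t 6.13 loc [ -66.2 -114.4  231.9] F [ 0.3  1.4 -1.4] grip 23.4 shift [ 0.2 -0.1 -2.9] turn [-0.002  0.002 -0.013]
t 6.3 loc [ -66.3 -114.3  232. ] F [-0.2 -1.1 -0. ] grip 10.9 shift [ 0.3 -0.2 -3. ] turn [-0.002  0.002 -0.013]
```

```bash
python3 -m pendant '[{"dx":0.5,"dy":9,"dz":1.7,"ax":0,"ay":0,"az":0,"claw":1},{"dx":0.5,"dy":10,"dz":0.7,"ax":0,"ay":0,"az":0,"claw":1},{"dx":0.5,"dy":10,"dz":-0.4,"ax":0,"ay":0,"az":0,"claw":1},{"dx":0.5,"dy":10,"dz":-1.2,"ax":0,"ay":0,"az":0,"claw":1}]' >/dev/null;python3 h.py -66 -75.5 232.9
```

```text
t 6.63 loc [-65.9 -77.6 233.9] F [-2.7 -2.7  3.5] grip 10.7 shift [-0.   2.1 -1. ] turn [ 0.002  0.004 -0.008]
```

```bash
python3 -m pendant '[{"dx":0.5,"dy":12,"dz":-3,"ax":0,"ay":0,"az":0,"claw":1},{"dx":0.5,"dy":10,"dz":-4,"ax":0,"ay":0,"az":0,"claw":1},{"dx":0.5,"dy":9.5,"dz":-4.5,"ax":0,"ay":0,"az":0,"claw":1},{"dx":0.5,"dy":9,"dz":-5.5,"ax":0,"ay":0,"az":0,"claw":1}]' >/dev/null;python3 h.py -66 -38.3 218.5
python3 -m pendant '[{"dx":0.5,"dy":8,"dz":-6,"ax":0,"ay":0,"az":0,"claw":1},{"dx":0.5,"dy":8,"dz":-7,"ax":0,"ay":0,"az":0,"claw":1}]' >/dev/null;python3 h.py -66 -22.6 206
```

```text
t 6.97 loc [-65.3 -36.1 219.7] F [-5.2 -3.1  3. ] grip 10.8 shift [-0.8 -2.1 -1.2] turn [ 0.005  0.008 -0.008]
t 7.13 loc [-65.3 -19.1 207.3] F [-3.4 -1.2  2.4] grip 11.4 shift [-0.9 -3.4 -1.3] turn [ 0.006  0.009 -0.008]
```

```bash
python3 -m pendant '[{"dx":0,"dy":7,"dz":-8,"ax":0,"ay":0,"az":0,"claw":1},{"dx":0,"dy":6,"dz":-8,"ax":0,"ay":0,"az":0,"claw":1},{"dx":0,"dy":5,"dz":-9,"ax":0,"ay":0,"az":0,"claw":1},{"dx":0,"dy":4,"dz":-9,"ax":0,"ay":0,"az":0,"claw":1}]' >/dev/null;python3 h.py -66 3 173
python3 -m pendant '[{"dx":0,"dy":4,"dz":-9,"ax":0,"ay":0,"az":0,"claw":1},{"dx":0,"dy":3,"dz":-10,"ax":0,"ay":0,"az":0,"claw":1}]' >/dev/null;python3 h.py -66 10 154
```

```text
t 7.47 loc [-65.3   5.6 175.1] F [-2.1 -1.6  1.6] grip 11.2 shift [-0.9 -2.5 -2.1] turn [ 0.006  0.014 -0.01 ]
t 7.63 loc [-65.3  13.  156.2] F [ 1.1 -4.6  2.3] grip 10.8 shift [-0.9 -3.  -2.2] turn [ 0.007  0.014 -0.011]
```

```bash
python3 -m pendant '[{"dx":0,"dy":1,"dz":-10,"ax":0,"ay":0,"az":0,"claw":1},{"dx":0,"dy":0.5,"dz":-10,"ax":0,"ay":0,"az":0,"claw":1}]' >/dev/null;python3 h.py -66 13 136
python3 -m pendant '[{"dx":0,"dy":0,"dz":-9,"ax":0,"ay":0,"az":0,"claw":1},{"dx":0,"dy":-0.5,"dz":-8,"ax":0,"ay":0,"az":0,"claw":1}]' >/dev/null;python3 h.py -66 13 111
```

```text
t 7.8 loc [-65.2  16.5 136. ] F [-0.3 -2.2  1.7] grip 11.4 shift [-1.  -3.4  0. ] turn [ 0.005  0.016 -0.013]
t 7.97 loc [-65.3  16.1 119.4] F [-2.5  4.8  2.9] grip 11.0 shift [-0.8 -3.1 -8.4] turn [ 0.004  0.014 -0.019]
```

```bash
python3 -m pendant '[{"dx":0,"dy":-1,"dz":-6,"ax":0,"ay":0,"az":0,"claw":1},{"dx":0,"dy":-1,"dz":-4,"ax":0,"ay":0,"az":0,"claw":1}]' >/dev/null;python3 h.py -66 13 109
python3 - <<'E'
from h import *
import pickle
pickle.dump(cam('wrist'),open('wc.pkl','wb'))
a=capture('wrist');b=capture('side')[130:260,250:410]
cv2.imwrite('pics/c3.png',np.vstack([a[80:330],cv2.resize(b,(400,325),interpolation=cv2.INTER_CUBIC)[:, :].repeat(1,0) if 0 else cv2.copyMakeBorder(cv2.resize(b,(400,325),interpolation=cv2.INTER_CUBIC),0,0,0,240,cv2.BORDER_CONSTANT)])[...,::-1])
E
```

```text
t 8.13 loc [-65.5  15.1 111. ] F [-2.4  4.2  1.4] grip 11.0 shift [-0.7 -2.1 -2. ] turn [-0.002  0.011 -0.028]
```

View pics/c3.png

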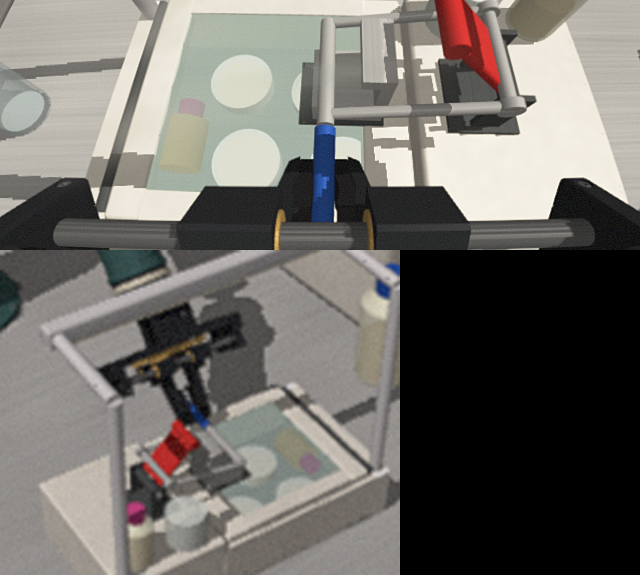

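```bash
python3 -m pendant '[{"dx":0,"dy":-1,"dz":-3,"ax":0,"ay":0,"az":0,"claw":1},{"dx":0,"dy":-1,"dz":-2,"ax":0,"ay":0,"az":0,"claw":1}]' >/dev/null;python3 h.py -66 13 109
python3 -m pendant '[{"dx":-0.3,"dy":-6,"dz":0,"ax":0,"ay":0,"az":0,"claw":1},{"dx":-0.3,"dy":-6,"dz":0,"ax":0,"ay":0,"az":0,"claw":1}]' >/dev/null;python3 h.py -66 -10 109
```

```text
t 8.4 loc [-65.4  14.5 107.1] F [-3.8  4.2  1.1] grip 11.2 shift [-0.7 -1.5  1.9] turn [-0.007  0.01  -0.031]
t 8.57 loc [-65.7   7.6 106.5] F [-3.5 13.1 -0.5] grip 11.3 shift [ -1.3 -17.6   2.5] turn [-0.015  0.013 -0.039]
```

```bash
python3 -m pendant '[{"dx":-0.3,"dy":-6,"dz":0,"ax":0,"ay":0,"az":-0.01,"claw":1},{"dx":-0.3,"dy":-6,"dz":0.5,"ax":0,"ay":0,"az":-0.01,"claw":1}]' >/dev/null;python3 h.py -66 -10 109
python3 -m pendant '[{"dx":-0.3,"dy":-5,"dz":0.5,"ax":0,"ay":0,"az":-0.01,"claw":1}]' >/dev/null;python3 h.py -66 -10 109
```

```text
t 8.73 loc [-6.560e+01  1.000e-01  1.071e+02] F [-2.6 13.3 -1.3] grip 10.9 shift [ -1.  -10.1   1.9] turn [-0.022  0.018 -0.026]
t 8.82 loc [-65.6  -2.9 107.7] F [-2.3 12.1 -1.7] grip 11.0 shift [-0.8 -7.1  1.3] turn [-0.026  0.02  -0.019]
```

```bash
python3 -m pendant '[{"dx":-0.3,"dy":-5,"dz":0.5,"ax":0,"ay":0,"az":-0.01,"claw":1}]' >/dev/null;python3 h.py -66 -10 109
python3 -m pendant '[{"dx":-0.3,"dy":-5,"dz":0.5,"ax":0,"ay":0,"az":-0.01,"claw":1}]' >/dev/null;python3 h.py -66 -10 109;python3 - <<'E'
from h import *
import pickle
pickle.dump(cam('wrist'),open('wc.pkl','wb'))
a=capture('wrist');cv2.imwrite('pics/w4.png',cv2.resize(a[60:330,250:570],None,fx=2,fy=2)[...,::-1])
E
```

```text
t 8.9 loc [-65.5  -5.7 108.2] F [-2.1 13.2 -2.2] grip 11.1 shift [-0.7 -4.3  0.8] turn [-0.029  0.022 -0.012]
t 8.98 loc [-65.6  -8.3 108.7] F [-1.8 14.2 -3.6] grip 11.2 shift [-0.5 -1.7  0.3] turn [-0.032  0.025 -0.005]
```

View pics/w4.png

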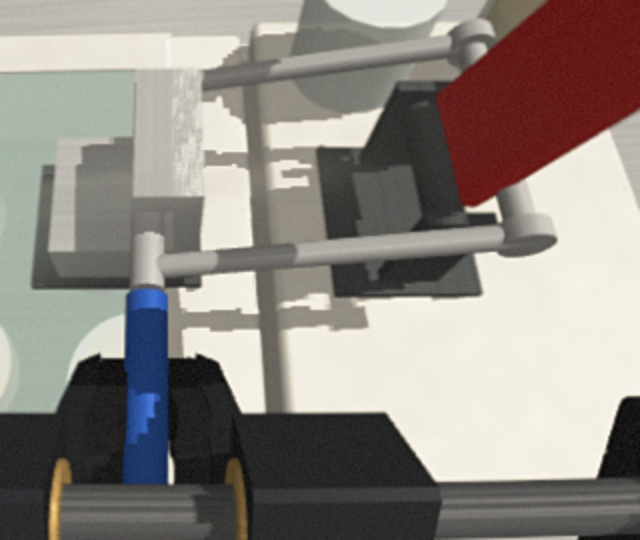

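```bash
python3 -m pendant '[{"dx":0,"dy":0,"dz":0,"ax":0,"ay":0,"az":0,"claw":0},{"dx":0,"dy":0,"dz":0,"ax":0,"ay":0,"az":0,"claw":0},{"dx":0,"dy":0,"dz":0,"ax":0,"ay":0,"az":0,"claw":0},{"dx":0,"dy":0,"dz":0,"ax":0,"ay":0,"az":0,"claw":0},{"dx":0,"dy":0,"dz":0,"ax":0,"ay":0,"az":0,"claw":0}]' >/dev/null;python3 h.py -110 -10 162
python3 - <<'E'
from h import *
s=observe();E=np.array(camera_model('wrist')['extrinsics']);p=-E[:3,:3].T@E[:3,3]
print('cam in tool',np.array(s['eef_rot']).T@(p-s['position'])*1000)
E
```

```text
t 9.45 loc [-65.7  -8.1 108.5] F [ 0.2 -0.2  0. ] grip 42.6 shift [-44.3   0.5  53.5] turn [-0.033  0.024 -0.004]
cam in tool [ 8.06976558e+01  7.75988745e-02 -1.47097354e+02]
```

```bash
python3 -m pendant '[{"dx":-15,"dy":0,"dz":18,"ax":0,"ay":0,"az":0,"claw":0},{"dx":-22,"dy":0,"dz":26,"ax":0,"ay":0,"az":0,"claw":0},{"dx":-22,"dy":0,"dz":30,"ax":0,"ay":-0.05,"az":0,"claw":1},{"dx":-10,"dy":-20,"dz":30,"ax":0,"ay":-0.08,"az":0,"claw":1},{"dx":0,"dy":-25,"dz":20,"ax":0,"ay":-0.08,"az":0,"claw":1}]' >/dev/null;python3 h.py -130 -85 240 60
```

```text
t 9.87 loc [-111.   -41.5  242.5] F [0.8 0.1 0.5] grip 25.9 shift [-21.4 -42.3  -2.5] turn [-0.047 -0.176 -0.017]
```

```bash
python3 -m pendant '[{"dx":-15,"dy":-25,"dz":0,"ax":-0.01,"ay":-0.06,"az":0,"claw":1},{"dx":-5,"dy":-18,"dz":0,"ax":-0.02,"ay":-0.06,"az":-0.01,"claw":1},{"dx":0,"dy":0,"dz":0,"ax":-0.02,"ay":-0.05,"az":-0.01,"claw":1},{"dx":0,"dy":0,"dz":0,"ax":0,"ay":0,"az":0,"claw":1}]' >/dev/null;python3 h.py -130 -85 240 60
python3 - <<'E'
from h import *
import pickle
print(observe()['joint_pos'])
c=cam('wrist')
a=capture('wrist');cv2.imwrite('pics/w5.png',a[...,::-1])
hsv=cv2.cvtColor(a,cv2.COLOR_RGB2HSV);m=cv2.inRange(hsv,(0,170,70),(6,255,255))|cv2.inRange(hsv,(176,170,70),(180,255,255))
n,l,st,ce=cv2.connectedComponentsWithStats(m);i=1+st[1:,4].argmax();print(st[i])
ys,xs=np.where(l==i);
def atx(uv,x):
    o,v=ray('wrist',uv,c);o=loc(C,o);v=Rz(C[2]).T@v;return (o+v*(x-o[0])/v[0]).round(1)
for k in (xs.argmin(),xs.argmax(),ys.argmin(),ys.argmax()): print((xs[k],ys[k]),atx((xs[k],ys[k]),-22))
E
```

```text
t 10.2 loc [-89.4 -79.  283.6] F [-1.1 -0.   0. ] grip 0.7 shift [-40.9  -3.8 -43.6] turn [ 0.001 -0.051  0.01 ]
[-0.09411109 -0.66470992  2.5682849   0.08896676  0.2427219   1.46536092]
[338 201  37  51 955]
(np.int64(338), np.int64(233)) [-22.  -93.5 195.9]
(np.int64(374), np.int64(235)) [ -22.  -128.5  191.9]
(np.int64(364), np.int64(201)) [ -22.  -112.8  245. ]
(np.int64(354), np.int64(251)) [ -22.  -111.9  160.2]
```

View pics/w5.png

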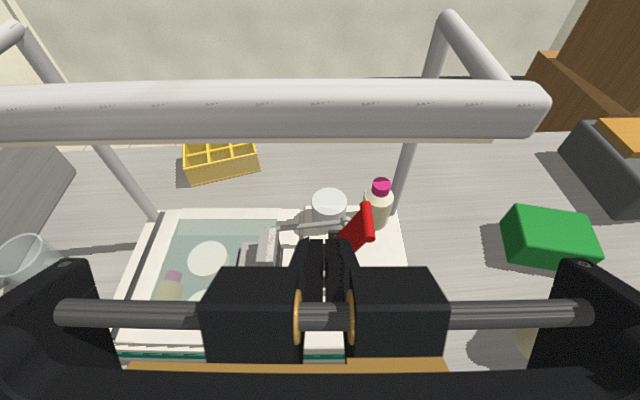

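```bash
python3 -m pendant '[{"dx":10,"dy":0,"dz":-20,"ax":0,"ay":0,"az":0,"claw":1},{"dx":20,"dy":-2,"dz":-25,"ax":0,"ay":0,"az":0,"claw":1},{"dx":20,"dy":-2,"dz":-25,"ax":0,"ay":-0.02,"az":0,"claw":1}]' >/dev/null;python3 h.py -5 -82 172 60
python3 -m pendant '[{"dx":15,"dy":0,"dz":-20,"ax":0,"ay":-0.02,"az":0,"claw":1}]' >/dev/null;python3 h.py -5 -82 172 60; python3 -c "
from h import *
print(observe()['joint_pos'])"
```

```text
t 10.5 loc [-39.9 -76.7 231. ] F [ 15.5 -11.2  22.5] grip 0.4 shift [ 34.5  -7.3 -59. ] turn [ 0.006 -0.044  0.012]
t 10.58 loc [-35.5 -74.9 222.4] F [-0.7 -0.2 -0.6] grip 0.7 shift [ 30.   -8.8 -50.4] turn [ 0.002 -0.066  0.009]
[-0.07136657 -0.39174112  2.54693604  0.42757516  0.0050583   1.13476312]
```

```bash
python3 -m pendant '[{"dx":-5,"dy":0,"dz":-8,"ax":0,"ay":0.09,"az":0,"claw":1},{"dx":0,"dy":0,"dz":-20,"ax":0,"ay":0.09,"az":0,"claw":1}]' >/dev/null;python3 h.py -8 -80 157 50; python3 -c "
from h import *
print(observe()['joint_pos'])"
```

```text
t 10.75 loc [-37.6 -69.6 198.3] F [-0.9  0.5 -0.3] grip 0.4 shift [ 29.  -12.  -41.3] turn [ 0.001 -0.017 -0.001]
[-0.06464141 -0.3426899   2.495733    0.04871419  0.13340576  1.51415308]
```

```bash
python3 -m pendant '[{"dx":3,"dy":-3,"dz":-18,"ax":0,"ay":0.02,"az":0,"claw":1},{"dx":6,"dy":-3,"dz":-16,"ax":0,"ay":0.02,"az":0,"claw":1}]' >/dev/null;python3 h.py -8 -80 157 50; python3 -c "
from h import *
print(observe()['joint_pos'])"
```

```text
t 10.92 loc [-27.8 -73.9 163.3] F [ 0.6  0.1 -0.2] grip 0.3 shift [19.4 -7.2 -6.3] turn [ 0.004 -0.065 -0.006]
[-0.07738515 -0.24579614  2.48073988  0.15558859  0.09955271  1.39116702]
```

```bash
python3 -m pendant '[{"dx":10,"dy":-2,"dz":-2,"ax":0,"ay":0.01,"az":0,"claw":1},{"dx":9,"dy":-4,"dz":-2,"ax":0,"ay":0.01,"az":0,"claw":1},{"dx":0,"dy":-8,"dz":0,"ax":0,"ay":0,"az":0,"claw":1},{"dx":0,"dy":-8,"dz":0,"ax":0,"ay":0,"az":0,"claw":1}]' >/dev/null;python3 h.py -8 -100 157 45; python3 -c "
from h import *
print(observe()['joint_pos'])"
```

```text
t 11.25 loc [-10.8 -91.  148.7] F [0.  6.  0.6] grip 0.4 shift [ 2.3 -9.1  8.3] turn [ 0.005 -0.02  -0.017]
[-0.13214342 -0.17255686  2.43478063  0.47914064  0.13061764  1.0236024 ]
```

```bash
python3 -m pendant '[{"dx":0,"dy":-8,"dz":5,"ax":0,"ay":0,"az":0,"claw":1},{"dx":0,"dy":-8,"dz":4,"ax":0,"ay":0,"az":0,"claw":1},{"dx":0,"dy":-8,"dz":3,"ax":0,"ay":0,"az":0,"claw":1}]' >/dev/null;python3 h.py -8 -115 160 45
python3 -m pendant '[{"dx":0,"dy":-8,"dz":2,"ax":0,"ay":0,"az":0,"claw":1},{"dx":0,"dy":-8,"dz":0,"ax":0,"ay":0,"az":0,"claw":1}]' >/dev/null;python3 h.py -8 -130 160 45
```

```text
t 11.5 loc [ -14.8 -108.1  152.4] F [-1.3  7.2 -0.3] grip 0.8 shift [ 6.4 -7.2  7.6] turn [-0.007 -0.041 -0.03 ]
t 11.67 loc [ -16.9 -118.4  150.9] F [-2.1  7.2  2. ] grip 0.7 shift [  8.2 -12.1   9.1] turn [-0.016 -0.051 -0.041]
```

```bash
python3 -m pendant '[{"dx":3,"dy":-11,"dz":2,"ax":0,"ay":0,"az":0,"claw":1},{"dx":3,"dy":-11,"dz":0,"ax":0,"ay":0,"az":-0.01,"claw":1},{"dx":3,"dy":-11,"dz":0,"ax":0,"ay":0,"az":-0.01,"claw":1}]' >/dev/null;python3 h.py -8 -150 140 45; python3 -c "
from h import *
print(observe()['joint_pos'])"
```

```text
t 11.92 loc [ -14.1 -138.9  144. ] F [-4.6  6.2  2.5] grip 0.6 shift [  5.5 -11.4  -4. ] turn [-0.037 -0.071 -0.043]
[-0.30451747 -0.1485495   2.39884632  0.81770534  0.29571788  0.57399779]
```

```bash
python3 -m pendant '[{"dx":3,"dy":-9,"dz":-3,"ax":-0.01,"ay":-0.01,"az":-0.01,"claw":1},{"dx":3,"dy":-7,"dz":-6,"ax":-0.01,"ay":-0.01,"az":-0.01,"claw":1}]' >/dev/null;python3 h.py -8 -155 130 45
python3 -m pendant '[{"dx":3,"dy":-5,"dz":-7,"ax":-0.01,"ay":-0.01,"az":-0.01,"claw":1},{"dx":1,"dy":-3,"dz":-7,"ax":-0.01,"ay":-0.01,"az":-0.01,"claw":1}]' >/dev/null;python3 h.py -8 -155 130 45
```

```text
t 12.08 loc [  -8.7 -150.2  132.9] F [-0.4  2.3  2.7] grip 0.1 shift [ 0.5 -4.8 -2.9] turn [-0.025 -0.056 -0.032]
t 12.25 loc [   0.6 -152.9  127.5] F [-68.9  13.9  86.6] grip 0.3 shift [-8.7 -1.6  2.5] turn [-0.012 -0.022 -0.023]
```

```bash
python3 -m pendant '[{"dx":-3,"dy":0,"dz":5,"ax":0,"ay":0,"az":0,"claw":1},{"dx":-15,"dy":0,"dz":14,"ax":0,"ay":0,"az":0,"claw":1},{"dx":-25,"dy":0,"dz":25,"ax":0,"ay":0,"az":0,"claw":1},{"dx":-28,"dy":0,"dz":28,"ax":0,"ay":0,"az":0,"claw":1},{"dx":-28,"dy":-5,"dz":28,"ax":0,"ay":0,"az":0,"claw":1}]' >/dev/null;python3 h.py -110 -155 250 42; python3 - <<'E'
from h import *
print(observe()['joint_pos'])
a=capture('wrist')[90:330,150:550];b=capture('side')[130:260,250:410]
b=cv2.copyMakeBorder(cv2.resize(b,(370,300),interpolation=cv2.INTER_CUBIC),0,0,0,30,cv2.BORDER_CONSTANT)
cv2.imwrite('pics/c6.png',np.vstack([a,b])[...,::-1])
E
```

```text
t 12.67 loc [ -98.9 -155.   223.8] F [0.5 0.1 1.1] grip 0.1 shift [-11.1   0.6  26.2] turn [-0.023  0.019 -0.037]
[-0.43286752 -0.49542338  2.48171921  0.60636667  0.53525755  0.73650645]
```

View pics/c6.png

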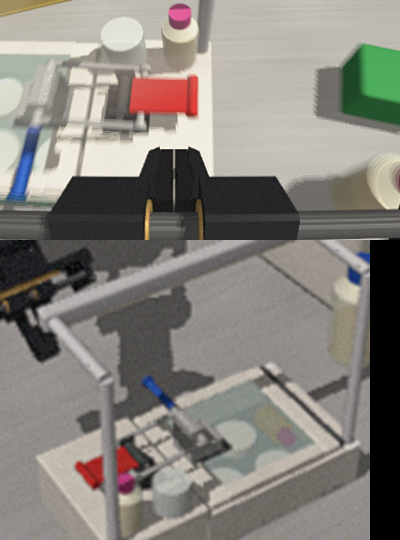

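```bash
python3 - <<'E'
from h import *
out=[]
for n in ('wrist','side'):
    c=cam(n);a=capture(n);hsv=cv2.cvtColor(a,cv2.COLOR_RGB2HSV);m=cv2.inRange(hsv,(0,150,60),(6,255,255))|cv2.inRange(hsv,(176,150,60),(180,255,255))
    k,l,st,ce=cv2.connectedComponentsWithStats(m);i=1+st[1:,4].argmax()
    if n=='side': 
        J=[j for j in range(1,k) if 270<ce[j][0]<330 and 200<ce[j][1]<260];i=max(J,key=lambda j:st[j,4])
    print(n,st[i],ce[i].round(1))
    for L in (0,.1,.2,.4):
        e=np.array([0,-95-71*np.cos(L),120+71*np.sin(L)])
        print(L,[proj(n,w(C,e+[x,0,0]),c)[0].round(1).tolist() for x in(-22,22)], 'mid', proj(n,w(C,[0,-95-45*np.cos(L),120+45*np.sin(L)]),c)[0].round(1))
    x=l[:,:]==i; ys,xs=np.where(x); 
    print('ext',[(int(xs[q]),int(ys[q])) for q in (xs.argmin(),xs.argmax(),ys.argmin(),ys.argmax())])
E
```

```text
wrist [ 278  172   66   41 2168] [311.7 191.7]
0 [[336.8, 210.3], [337.5, 173.4]] mid [312.8 190.7]
0.1 [[336.7, 207.5], [337.4, 170.0]] mid [312.4 188.7]
0.2 [[335.7, 204.6], [336.5, 166.5]] mid [311.5 186.7]
0.4 [[331.6, 198.5], [332.7, 159.3]] mid [308.4 182.7]
ext [(278, 199), (343, 175), (337, 172), (336, 212)]
side [283 224  11  13  93] [289.1 229.9]
0 [[284.3, 226.9], [291.8, 236.3]] mid [295.9 228.1]
0.1 [[284.2, 225.2], [291.8, 234.5]] mid [295.9 226.9]
0.2 [[284.4, 223.3], [292.0, 232.6]] mid [296.1 225.8]
0.4 [[285.4, 219.3], [293.1, 228.6]] mid [296.7 223.3]
ext [(283, 227), (293, 224), (293, 224), (290, 236)]
```

```bash
python3 -c "
from bench import *
s=observe();print(s['time'],s['contact_force']);print(hand_in())"
```

```text
12.8667 [ 0.2734413  -1.62847204 -0.88022977]
the job is handed in; nothing more can be done
None
```

I shut the lid, hooked the wire loop under the steel hook, pressed the red lever down flat, withdrew the arm and handed the job in at 12.9 s of the 59 s allowed.

**Last checks**
- In the wrist and side views the red lever lies where a lever angle of 0 predicts, within about 2 px.
- The last picture shows the crossbar in the hook, the lid down, and the ledge flask and dish stack standing.
- The gripper was clear, with contact force near zero.
- The keeper draw was not measured directly. It follows from the lever lying flat with the loop hooked.

**What did not go smoothly**
- **Shoulder joint:** early in the approach joint 2 read -0.945 rad, against a printed limit of -0.94. I moved out straight away, but this could count as passing its range.
- **Other joint limits:** with the tool leaned 60 degrees, joints 3 and 5 came right up to their limits, and there was a brief 29 N reading with no contact intended. I went back to about 45 degrees.
- **Lever press:** bottoming the lever gave a short fingertip force of about 111 N, close to the 120 N wrist limit. I backed off at once.
- **Lid press:** the force reached about 37 N as the lid closed.

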